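# Hang the dish tray on the slotted upright

### The job

Draw the steel hang-on tray out from under the instrument riser, put its two hook tabs into the top pair of slots of the slotted upright, then press it down against the stiff lock strip until it is fully home, level, and let go. Leave the other things on the bench standing where they are.

Things in the scene. Friction and masses are not known exactly. Their poses are not given: they have to be found in the camera images.
- web (a point): Hang-on tray of bare steel, 0.3 kg: floor plate 150 (x) x 90 (y) x 4 mm, low front lip, upright centre web to grasp, tall back plate with two hook tabs. Point: in the web, 40 mm above the underside, 78 mm before the back plate's rear face. Web 8 mm thick in y, x -27 to +73 mm from here, top 16 mm above. x to the back plate, z up. Starts under the riser, only its front part in the open.
- pocket (a point): Tray: the open pocket between lip and web, 41 mm long in x, 90 mm wide. Point: middle of its floor, 36 mm below and 47.5 mm before the web point. The lip along its front is 14 mm high and 4 mm thick; fingers put in here can drag the tray, which slides on the bench.
- flange (a point): Tray: thumb flange for pressing, 25 (x) x 44 (y) mm, reaching forward from the top of the back plate. Point: middle of its top, 95 mm above the underside; from the web point +60.5 mm in x, +55 mm in z.
- tabs (a point): Tray: two hook tabs, 10 mm wide, at y -28 and +28 mm. Point: rear face of the back plate, midway, level with the undersides of the necks; from the web point +78 mm in x, +42 in z. Necks stick out 7 mm in x and are 10 mm high; behind each a hook, 7 mm thick, hangs 14 mm below the neck. Fully home, this point meets the slots point.
- slots (a point): Fixed slotted upright: aluminium plate 120 wide, 5 thick, 262 mm tall. Point: on the face towards the robot, midway between the top pair of slots, level with their bottom edges, 207 mm above the bench; x into the plate, z up. Slots 16 wide, 34 mm tall, at y -28 and +28; the lower pair, 90 mm below, is not wanted. Hooks pass in with the tabs point 14 to 24 mm above this one.
- lock (a joint): Stiff lock strip behind the top slots, pushed down by the hooks: 0 up, about 0.009 m with the tray home, at most 0.010. About 5 N of friction, no spring, stays where left. The hooks meet it with the tabs point 9 mm above the slots point; let go there, the tray hangs by itself. Pressing it home takes some 5 to 20 N on the flange.
- riser_edge (a point): Fixed instrument riser, 200 (x) x 240 (y) mm: clear plastic top 120 to 130 mm above the bench on four steel posts 16 mm thick near its corners, black controller box on its rear half up to 190 mm, with a knob to 225 mm. Point: on the bench below the middle of the front edge; x points under the riser, z up. Upright and riser change sides from start to start.
- bottle: Bystander: amber bottle 56 mm in diameter, 190 mm tall, between upright and riser. Origin at the centre of the underside. The bystander must stay standing within 40 mm of where it was.
- jar: Bystander: white jar 60 mm in diameter, 85 mm tall, in front of the riser, to one side of the tray. Origin at the centre of the underside. The bystander must stay standing within 40 mm of where it was.
- dishes: Bystander: stack of clear dishes 60 mm in diameter, 56 mm tall, in front of the riser, on the other side of the tray. Origin at the centre of the underside. The bystander must stay standing within 40 mm of where it was.
- tipbox: Bystander: grey tip box 87 x 122 mm, 61 mm tall, in front of the upright, under where the tray will hang. Origin at the centre of the underside. The bystander must stay standing within 40 mm of where it was.
- beaker: Bystander: glass beaker 72 mm in diameter, 90 mm tall, at the left. Origin at the centre of the underside. The bystander must stay standing within 40 mm of where it was.
- tuberack: Bystander: white tube rack 80 x 140 mm, 50 mm tall, at the right. Origin at the centre of the underside. The bystander must stay standing within 40 mm of where it was.
- timer: Bystander: flat black timer 70 x 85 mm, 22 mm tall, near the robot. Origin at the centre of the underside. The bystander must stay standing within 40 mm of where it was.
Things that resemble listed ones, but are neither listed nor needed, are in the scene too. Leave any purple or turquoise look-alike of the part that bears web alone.

How it is judged:
On the way, in this order (a step that is already met when the one before it is completed fails the run):
1. the tray is drawn out until it is clear of the riser (x of web in the frame of riser_edge below -0.095 m), for 0.1 s.
2. both hook tabs are through the top slots, the lock strip not yet pushed down (x of web in the frame of slots between -0.084 and -0.07 m and y of web in the frame of slots between -0.008 and 0.008 m and z of web in the frame of slots between -0.039 and -0.01 m and value of joint lock below 0.005 m), for 0.1 s.
3. the tray is pressed down until it is home (x of web in the frame of slots between -0.084 and -0.073 m and y of web in the frame of slots between -0.006 and 0.006 m and z of web in the frame of slots between -0.047 and -0.038 m and angle between web's own z axis and vertical below 0.08 rad and angle between the x axis of web and the x axis of slots, either way round below 0.08 rad and value of joint lock above 0.006 m), for 0.2 s.
At the end, for the whole second after the job is handed in: The tray hangs at rest in the top pair of slots, fully home: within 4 mm of seated height, 6 mm sideways, back plate within about 5 mm of the plate, within 0.08 rad of level and square, the lock strip down by more than 6 mm, and nothing held (all of step 3 and linear speed of tray below 0.02 m/s); the robot touches nothing.
It fails at once if a bystander is moved more than 40 mm (distance of any of bottle, jar, dishes, tipbox, beaker, tuberack, timer from where it was at the start of the episode above 0.04 m).
It fails at once if a bystander is knocked over (angle between any of bottle, jar, dishes, tipbox, beaker, tuberack, timer's own z axis and vertical above 0.5 rad).
It also fails if it takes over 61 s, if anything falls off the work surface, if the arm or the gripper's body presses on something with over 40 N, if the wrist force passes 120 N, or if a joint passes its speed limit or range.

### The arm

A 6-joint arm with a two-finger parallel gripper is mounted at the origin on the work surface. World frame = base frame: x ahead of the robot, y to its left, z up, the work surface at z = 0. Lengths are in m, angles in rad, forces in N, time in s.
With the tool pointing down it reaches from about 0.3 to 0.825 m from the base axis. Payload 5.4 kg.
Tool frame: the origin (TCP) lies on the mounting face of the last link; the fingertips stand 190 mm ahead of it and the grasp point (between the pads) lies r.grasp_offset ahead of it (r.grasp_offset is the distance from the TCP to the grasp point, in m); z points along the fingers, y is the line along which they close (so a half turn about z gives the same grasp; the last joint's range is limited). The gripper opens to 92 mm and grips with 3 to 60 N. Pads are 20 mm wide; open, the fingers measure 128 mm over their backs; the gripper's body (75 mm by 189 mm) begins 69 mm behind the grasp point.
Start: joints at [0.944, 0.158, 1.597, -0, 1.386, -0.21], TCP at [0.233, 0.526, 0.405] pointing down, gripper open.
Joint ranges: [-2.91, 2.91], [-0.94, 2.29], [0.18, 2.7], [-1.29, 4.43], [0.17, 2.64], [-3, 3]. Speed limits (rad/s): [2.57, 2.57, 3.14, 3.14, 3.14, 3.14].

### API

Orientations are given as a 3x3 rotation matrix whose columns are the frame's x, y, z axes.
In Python, from workcell import r gives the robot as it stands.
- The arm moves only by the tool jog_arm, never from a script. Its argument "steps" is a list of rows, each an object with "delta_pos": the shift along the tool's x, y, z in cm, a list of three; "twist": the turn about the tool's z in rad. A call has 1 to 5 rows; each row is the pose to reach, as a shift and turn from the pose commanded when the call began, along the tool's axes at that moment; what a row does not reach only later rows make up. A row lasts 1/8 s, in which the tool goes at most 62.5 mm and 10.7 degrees, less where a joint would pass 70% of its speed; a pose out of reach is approached as far as the arm can. A call with a gripper value outside its range is refused whole. "fingers" is the closure, from 0 (fully open) to 1 (shut), set as the call begins (left out, the last holds). The fingers move at their own pace and stop on an object; "squeeze" is the grip in N (left out, the last holds). Time passes only in rows, so rows that repeat a pose let the fingers close. It gives the time, the measured TCP pose, the force, the opening and the grip force at its end, in the units of the state.
- r.get_state(): the state, without advancing time (a new reading comes with each control period).
- r.get_image(name): name is "side" or "top" or "wrist"; returns a dict with "image" (384x512x3 uint8, blue, green, red), "intrinsics" (3x3 intrinsics, pixels), "rvec" (rotation vector, rad) and "tvec" (3), from world to camera coordinates, as OpenCV has them; the wrist camera has in their place "hand_eye" (4x4, takes a point from camera to tool coordinates, whose origin is the TCP and whose axes are the flange's). Camera axes: x right, y down, z forward; pixel columns grow to the right and rows downward; lengths in m; the calibration is good to about 2 mm. A picture is of the moment at which its call begins: read the wrist's pose just before it. There is no depth.
- r.close_job(): hands the job in; it is judged then, once.
The state is a dict: "time_s": time; "joint_positions": joint angles; "joint_vel": joint speeds; "effort": joint torques, N m; "ee_pos": TCP position; "eef_rot": TCP orientation; "contact_force": force on the tool from outside, world axes, zero at the start; "torque": the same for the moment, N m; "width": opening from 0.0 (shut) to 1.0 (fully open); "grip_force": force on a finger pad.
Only numpy, scipy, OpenCV 4.12 (cv2) and the standard library are available. Lean on these libraries where they do the work, as an engineer would, in place of code of your own. Each camera call takes 0.05 s, during which the arm holds its last target. There are 200 camera calls.

## Working session

There is one attempt and no reset: what is moved stays moved. The work goes in short steps, Python scripts to look and compute and a tool call to move; the robot and the scene stay as the last step left them, time stands still between calls to the robot, and variables do not carry over. Pictures are saved under pics/ and viewed, at most 10 in all, crops included, and the job is handed in when it is done.

Besides the shell and the picture viewer there is one more tool, called after "Call:" as name([rows], argument=value, ...), one row to a line, values as JSON. jog_arm: Moves the arm, as the interface text tells. Its arguments: {"type":"object","properties":{"steps":{"type":"array","items":{"type":"object","properties":{"delta_pos":{"type":"array","items":{"type":"number"}},"twist":{"type":"number"}}}},"fingers":{"type":"number"},"squeeze":{"type":"number"}},"required":["steps"]}

```bash
ls; mkdir -p pics; python3 - <<'E'
from workcell import r
import cv2,numpy as np
s=r.get_state();print(s['time_s'],s['ee_pos'],s['eef_rot'],r.grasp_offset)
for n in ['side','top']:
    d=r.get_image(n);cv2.imwrite(f'pics/{n}0.png',d['image']);
    np.savez(f'{n}0.npz',**{k:np.array(v) for k,v in d.items()})
    R=cv2.Rodrigues(np.array(d['rvec'],float))[0];print(n,np.round(-R.T@np.array(d['tvec']).ravel(),3),np.array(d['intrinsics'])[0,0])
E
```

```text
pics
0.0 [0.23263708 0.52553346 0.4037406 ] [[-9.14385204e-01  4.04843926e-01 -1.04663088e-03]
 [ 4.04845135e-01  9.14383999e-01 -1.52261747e-03]
 [ 3.40600093e-04 -1.81598230e-03 -9.99998293e-01]] 0.1714
side [-0.083 -0.974  1.164] 384.88061570492556
top [ 0.341 -0.058  1.73 ] 379.6488855167112
```

View pics/side0.png

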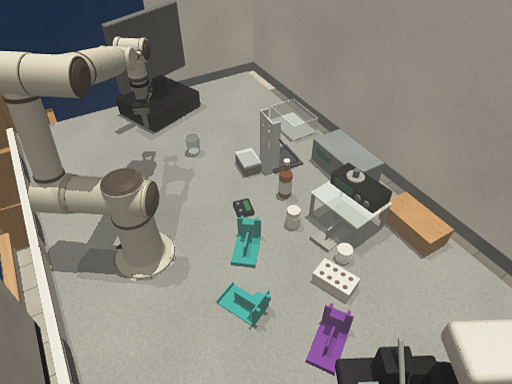

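View pics/top0.png

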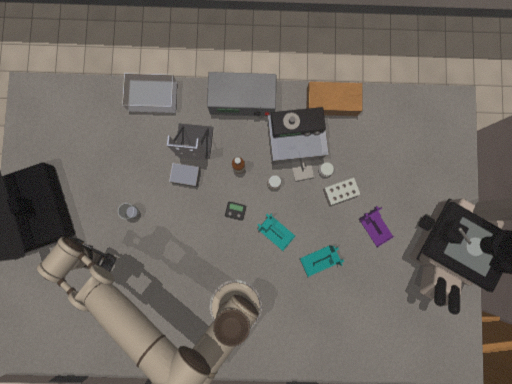

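```bash
cat > h.py <<'E'
import numpy as np,cv2
from workcell import r
def load(n):
    d=dict(np.load(n));return d
def ray(d,uv):
    R=cv2.Rodrigues(d['rvec'].astype(float))[0];K=d['intrinsics']
    v=R.T@np.linalg.solve(K,np.array([uv[0],uv[1],1.]));return -R.T@d['tvec'].ravel(),v
def onz(d,uv,z):
    c,v=ray(d,uv);return c+v*(z-c[2])/v[2]
def proj(d,p):
    return cv2.projectPoints(np.array(p,float).reshape(-1,3),d['rvec'].astype(float),d['tvec'].astype(float),d['intrinsics'],None)[0].reshape(-1,2)
E
python3 - <<'E'
import cv2
a=cv2.imread('pics/top0.png')[90:210,150:350];cv2.imwrite('pics/topc.png',cv2.resize(a,None,fx=4,fy=4,interpolation=2))
a=cv2.imread('pics/side0.png')[100:260,230:400];cv2.imwrite('pics/sidec.png',cv2.resize(a,None,fx=3.75,fy=3.75,interpolation=2))
E
```

```text
(no output)
```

View pics/topc.png

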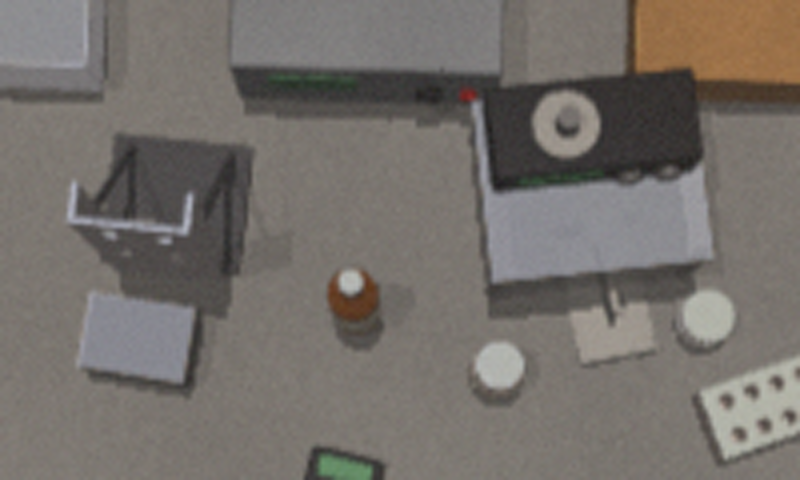

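View pics/sidec.png

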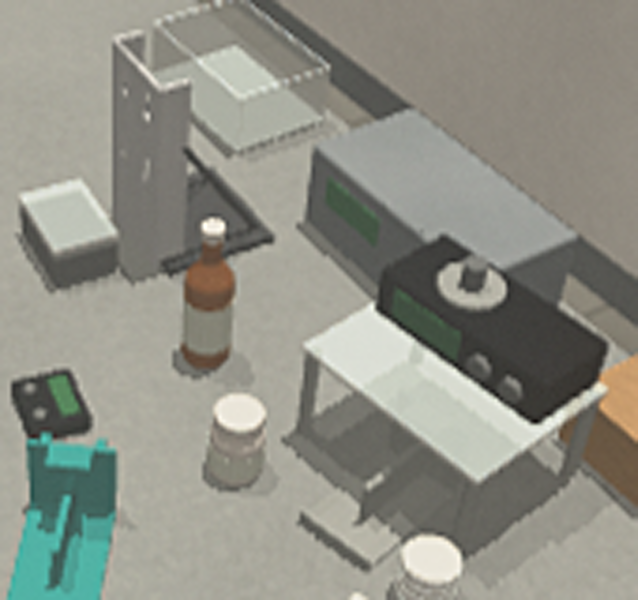

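```bash
python3 - <<'E'
from h import *
t=load('top0.npz');s=load('side0.npz')
T=lambda u,v:(150+(u+.5)/4-.5,90+(v+.5)/4-.5)
S=lambda u,v:(230+(u+.5)/3.75-.5,100+(v+.5)/3.75-.5)
P=lambda n,p:print(n,np.round(p,4))
P('tray front L',onz(t,T(582,363),.004));P('tray front R',onz(t,T(655,352),.004))
a=onz(t,T(582,363),.014);b=onz(t,T(655,352),.014);P('tray yaw',np.arctan2(-(b-a)[0],-(b-a)[1])) 
P('side tray R',onz(s,S(368,567),.014));P('side tray L',onz(s,S(300,520),.0))
a=onz(t,T(492,282),.13);b=onz(t,T(712,260),.13);P('riser',[a,b]);P('riser w',np.linalg.norm(a-b))
a=onz(t,T(70,221),.262);b=onz(t,T(190,233),.262);P('upr',[a,b]);P('w',np.linalg.norm(a-b))
P('side upr',[onz(s,S(113,38),.262),onz(s,S(160,90),.262)])
P('side upr base',[onz(s,S(122,275),0),onz(s,S(160,262),0)])
P('jar',onz(t,T(499,362),.085));P('dish',onz(t,T(707,315),.056));P('bottle',onz(t,T(350,280),.19))
a=[onz(t,T(*q),.061) for q in((90,293),(197,306),(185,384),(80,370))];P('tip',a)
print(r.get_state()['joint_positions'],np.round(r.get_image('wrist')['hand_eye'],4).tolist(),r.get_image('wrist')['intrinsics'])
E
```

```text
tray front L [ 0.5719 -0.2559  0.004 ]
tray front R [ 0.5871 -0.3395  0.004 ]
tray yaw -0.1804
side tray R [ 0.5888 -0.3439  0.014 ]
side tray L [ 0.574  -0.2521  0.    ]
riser [[ 0.6393 -0.1438  0.13  ]
 [ 0.6703 -0.3786  0.13  ]]
riser w 0.2369
upr [[0.6627 0.2788 0.262 ]
 [0.6543 0.1607 0.262 ]]
w 0.1184
side upr [[0.665  0.2815 0.262 ]
 [0.655  0.1625 0.262 ]]
side upr base [[0.6144 0.1735 0.    ]
 [0.6678 0.1706 0.    ]]
jar [ 0.5594 -0.156   0.085 ]
dish [ 0.6231 -0.3885  0.056 ]
bottle [0.6257 0.0053 0.19  ]
tip [[0.6261 0.2987 0.061 ]
 [0.6152 0.1794 0.061 ]
 [0.5277 0.189  0.061 ]
 [0.5398 0.3055 0.061 ]]
[ 9.43932116e-01  1.59010929e-01  1.59811558e+00 -5.45509511e-06
  1.38618286e+00 -2.10085258e-01] [[-0.0004, -0.9573, -0.289, 0.0813], [1.0, -0.0001, -0.0011, 0.0002], [0.001, -0.289, 0.9573, 0.0206], [0.0, 0.0, 0.0, 1.0]] [[315.60635916   0.         254.4970301 ]
 [  0.         315.60635916 190.25495372]
 [  0.           0.           1.        ]]
```

The top view shows the upright face at about x 0.66, y 0.22 with a yaw near -0.08. The tray front edge is at about (0.58, -0.30) with a yaw near 0.18, between the jar and the dishes. Next I'll look at the upright with the wrist camera.

Call:
jog_arm([
  {"delta_pos":[-5,-2.1,-1.5],"twist":-0.08},
  {"delta_pos":[-10.5,-4.4,-3],"twist":-0.16},
  {"delta_pos":[-16,-6.7,-4.5],"twist":-0.25},
  {"delta_pos":[-21.5,-9,-6],"twist":-0.337},
  {"delta_pos":[-27,-11.3,-7.5],"twist":-0.337},
])

```text
time_s: 0.82
ee_pos: [0.4349, 0.3115, 0.4801]
eef_rot: [[-0.997, 0.079, 0.0], [0.079, 0.997, 0.0], [-0.0, 0.0, -1.0]]
contact_force: [1.5, 1.0, -0.5]
width: 1.001
grip_force: 0.0
```

Call:
jog_arm([
  {"delta_pos":[-4.6,-4.2,-1]},
  {"delta_pos":[-9.2,-8.4,-2]},
  {"delta_pos":[-9.2,-8.4,-2]},
])

```text
invalid input
```

```bash
cat >> h.py <<'E'
def wrist(n):
    s=r.get_state();d=r.get_image('wrist')
    T=np.eye(4);T[:3,:3]=s['eef_rot'];T[:3,3]=s['ee_pos']
    W=np.linalg.inv(T@np.array(d['hand_eye']))
    o=dict(image=d['image'],intrinsics=np.array(d['intrinsics']),rvec=cv2.Rodrigues(W[:3,:3])[0],tvec=W[:3,3])
    np.savez(n+'.npz',**o);cv2.imwrite(f'pics/{n}.png',d['image']);return o
def onplane(d,uv,p,n):
    c,v=ray(d,uv);return c+v*(np.dot(np.array(p)-c,n)/np.dot(v,n))
E
python3 - <<'E'
from h import *
d=wrist('w1');cv2.imwrite('pics/w1b.png',cv2.resize(d['image'],None,fx=1.56,fy=1.56,interpolation=2))
E
```

```text
(no output)
```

View pics/w1b.png

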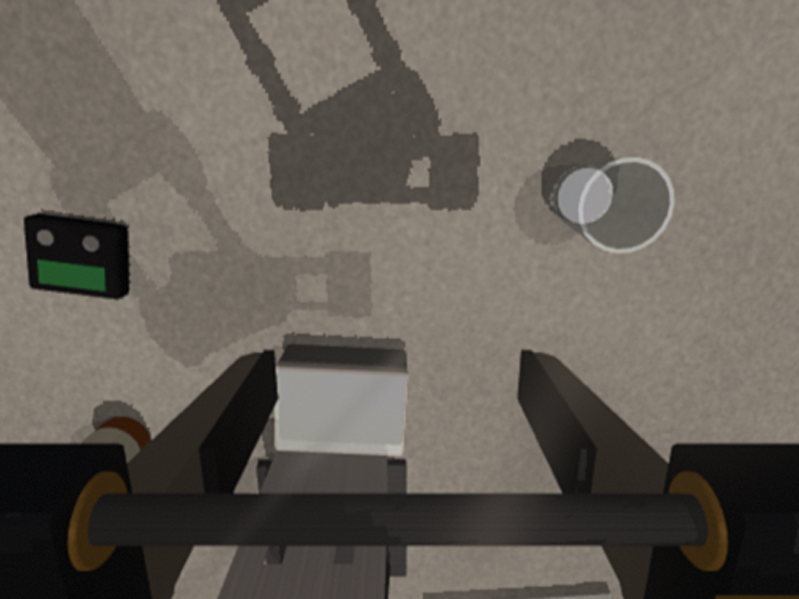

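The tip box, timer and beaker are visible. The gripper hides the far part of the view, so the upright must come into the upper image. The second move was refused because it had no twist.

Call:
jog_arm([
  {"delta_pos":[-4.8,-1.9,-0.5],"twist":0},
  {"delta_pos":[-9.6,-3.8,-1],"twist":0},
  {"delta_pos":[-14.4,-5.7,-1.5],"twist":0},
  {"delta_pos":[-19.2,-7.7,-2],"twist":0},
  {"delta_pos":[-19.2,-7.7,-2],"twist":0},
])

```text
time_s: 1.5
ee_pos: [0.6214, 0.2191, 0.4981]
eef_rot: [[-0.997, 0.083, -0.001], [0.083, 0.997, -0.001], [0.001, -0.001, -1.0]]
contact_force: [-0.7, 1.2, -1.3]
width: 0.996
grip_force: 0.0
```

```bash
python3 - <<'E'
from h import *
d=wrist('w2');cv2.imwrite('pics/w2b.png',cv2.resize(d['image'],None,fx=1.56,fy=1.56,interpolation=2))
E
```

```text
(no output)
```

View pics/w2b.png

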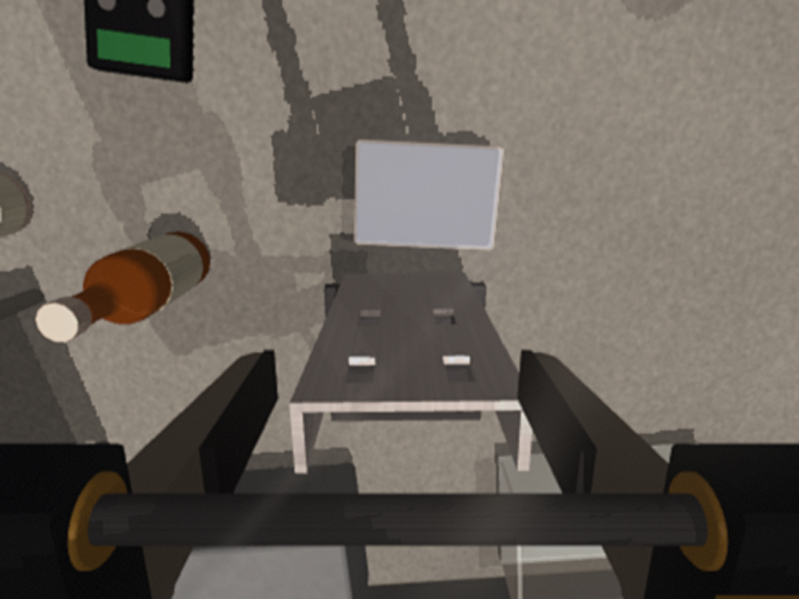

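The upright's top edge runs from (292, 402) to (526, 402), and the bright top-slot floors sit near (362, 360) and (456, 360) in the scaled image.

```bash
python3 - <<'E'
from h import *
d=load('w2.npz');g=cv2.cvtColor(d['image'],6)
m=((g>150)*255).astype(np.uint8)
m[:220]=0;m[305:]=0;m[:,:180]=0;m[:,345:]=0
n,l,st,c=cv2.connectedComponentsWithStats(m)
pts=[]
for i in range(1,n):
    if st[i,4]>15: print(st[i])
col=lambda x:next(y+ (150-float(g[y-1,x]))/(float(g[y,x])-float(g[y-1,x]))-1 for y in range(250,270) if g[y,x]>150)
fe=np.array([[x,col(x)] for x in range(195,330,5)])
P=np.array([onz(d,p,.262) for p in fe]);k=np.polyfit(P[:,1],P[:,0],1);print('edge x=a*y+b',k,'res',np.abs(np.polyval(k,P[:,1])-P[:,0]).max())
row=np.where(g[259,170:350]>130)[0]+170;print(row.min(),row.max())
yaw=-np.arctan(k[0]);print('yaw',yaw)
e=[onz(d,(u,259.),.262) for u in(row.min()-.5,row.max()+.5)];print('ends',np.round(e,4),'mid',np.mean(e,0))
nn=np.array([np.cos(yaw),np.sin(yaw),0]);p0=np.array([np.polyval(k,0.22),.22,.262])
for i in range(1,n):
    x,y,w,h,a=st[i]
    if 8<w<30 and h<12:
        for u in(x-.5,x+w-.5): print('slot',np.round(onplane(d,(u,y-.5),p0,nn),4))
E
```

```text
[224 229  16   5  80]
[284 228  17   5  82]
[ 185  257  149   46 1124]
[332 264   9  38 246]
edge x=a*y+b [0.07075953 0.64288472] res 0.00020996454347410598
178 332
yaw -0.07064178602118153
ends [[0.6546 0.1569 0.262 ]
 [0.6644 0.2747 0.262 ]] mid [0.65950477 0.21580781 0.262     ]
slot [0.6561 0.1867 0.2065]
slot [0.6571 0.2016 0.207 ]
slot [0.66   0.2424 0.2058]
slot [0.6612 0.2582 0.2063]
```

Call:
jog_arm([
  {"delta_pos":[-0.1,-5.8,0],"twist":0},
  {"delta_pos":[-0.2,-11.6,0],"twist":0},
  {"delta_pos":[-0.3,-17.4,0],"twist":0},
  {"delta_pos":[-0.4,-23.2,0],"twist":0},
  {"delta_pos":[-0.5,-29,0],"twist":0},
])

```text
time_s: 2.17
ee_pos: [0.5999, -0.0684, 0.5]
eef_rot: [[-0.997, 0.078, 0.0], [0.078, 0.997, 0.0], [-0.0, 0.0, -1.0]]
contact_force: [0.7, 0.5, 0.2]
width: 1.0
grip_force: 0.0
```

Call:
jog_arm([
  {"delta_pos":[0,-5.6,2],"twist":-0.07},
  {"delta_pos":[-0.1,-11.2,4],"twist":-0.14},
  {"delta_pos":[-0.2,-16.8,6.5],"twist":-0.21},
  {"delta_pos":[-0.2,-22.5,9.8],"twist":-0.263},
  {"delta_pos":[-0.2,-22.5,9.8],"twist":-0.263},
])

```text
time_s: 2.8
ee_pos: [0.5836, -0.2941, 0.3982]
eef_rot: [[-0.984, -0.179, -0.005], [-0.179, 0.984, 0.003], [0.004, 0.004, -1.0]]
contact_force: [0.3, 0.8, -0.5]
width: 0.995
grip_force: 0.0
```

```bash
python3 - <<'E'
from h import *
d=wrist('w3');cv2.imwrite('pics/w3b.png',cv2.resize(d['image'],None,fx=1.56,fy=1.56,interpolation=2))
E
```

```text
(no output)
```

View pics/w3b.png

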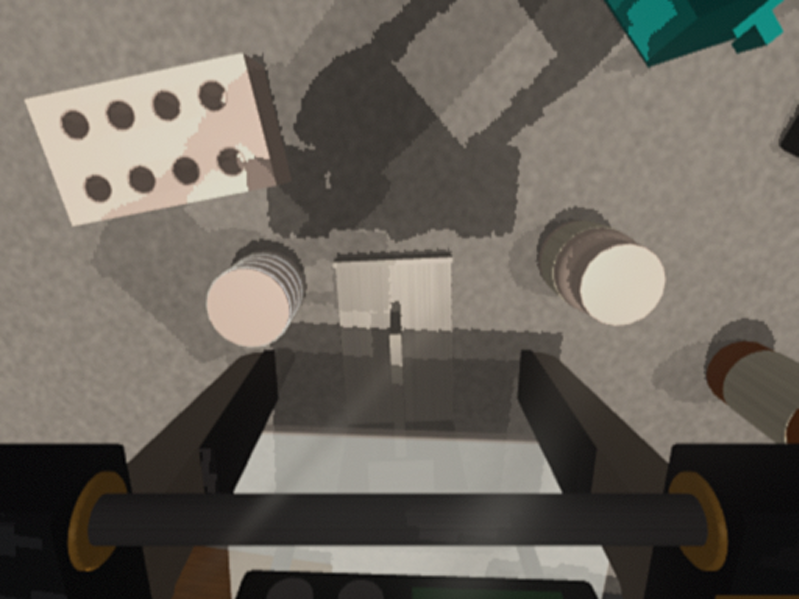

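The lip top runs from (333, 262) to (451, 257), and the web top front is at (396, 336). The riser's front edge shows near row 433, and the jar and dishes stand on either side.

```bash
python3 - <<'E'
from h import *
d=load('w3.npz');q=lambda u,v:((u+.5)/1.5625-.5,(v+.5)/1.5625-.5)
L=onz(d,q(452,257),.014);R=onz(d,q(333,262),.014)
v=L-R;print('lip',L,R,np.linalg.norm(v));yaw=np.arctan2(-v[0],v[1]);x=np.array([np.cos(yaw),np.sin(yaw),0])
m=(L+R)/2;print('yaw',yaw,'web',m+.072*x,'pocket',m+.0245*x)
print('web front top',onz(d,q(396,336),.056),onz(d,q(397,362),.056))
a,b=onz(d,q(275,431),.13),onz(d,q(545,439),.13);print('riser',a,b)
print('jar',onz(d,q(622,285),.085),'dish',onz(d,q(249,304),.056))
g=cv2.cvtColor(d['image'],6)
E
```

```text
lip [ 0.5710804 -0.2538681  0.014    ] [ 0.59080287 -0.34130626  0.014     ] 0.08963485552698712
yaw 0.22184658271231364 web [ 0.65117712 -0.28174493  0.014     ] pocket [ 0.60484121 -0.29219642  0.014     ]
web front top [ 0.62510265 -0.28688054  0.056     ] [ 0.64432876 -0.2826883   0.056     ]
riser [ 0.66626598 -0.34946489  0.13      ] [ 0.64410989 -0.19654931  0.13      ]
jar [ 0.55644549 -0.1578167   0.085     ] dish [ 0.61995837 -0.38980214  0.056     ]
```

Call:
jog_arm([
  {"delta_pos":[-1.5,-0.2,5],"twist":0},
  {"delta_pos":[-1.5,-0.2,10],"twist":0},
  {"delta_pos":[-1.5,-0.2,14],"twist":0},
  {"delta_pos":[-1.5,-0.2,17],"twist":0},
  {"delta_pos":[-1.5,-0.2,17],"twist":0},
], fingers=0.67)

```text
time_s: 3.48
ee_pos: [0.6001, -0.2892, 0.2303]
eef_rot: [[-0.983, -0.184, -0.003], [-0.184, 0.983, 0.003], [0.003, 0.004, -1.0]]
contact_force: [-0.3, -0.2, 0.4]
width: 0.48
grip_force: 0.0
```

Call:
jog_arm([
  {"delta_pos":[0,0,1.5],"twist":0},
  {"delta_pos":[0,0,3],"twist":0},
  {"delta_pos":[0,0,3],"twist":0},
])

```text
time_s: 3.85
ee_pos: [0.5998, -0.2916, 0.2004]
eef_rot: [[-0.983, -0.182, -0.002], [-0.182, 0.983, 0.001], [0.002, 0.002, -1.0]]
contact_force: [0.6, 0.7, 0.4]
width: 0.331
grip_force: 0.0
```

Call:
jog_arm([
  {"delta_pos":[0,0,0.3],"twist":0},
  {"delta_pos":[1,0,0.3],"twist":0},
  {"delta_pos":[2.5,0.1,0.3],"twist":0},
  {"delta_pos":[4.5,0.2,0.3],"twist":0},
  {"delta_pos":[6.5,0.3,0.3],"twist":0},
])

```text
time_s: 4.47
ee_pos: [0.535, -0.3013, 0.1993]
eef_rot: [[-0.983, -0.182, 0.001], [-0.182, 0.983, -0.001], [-0.001, -0.001, -1.0]]
contact_force: [1.2, -0.5, 0.5]
width: 0.333
grip_force: 0.7
```

Call:
jog_arm([
  {"delta_pos":[2,0.1,0],"twist":0},
  {"delta_pos":[4,0.2,0],"twist":0},
  {"delta_pos":[5.5,0.2,0],"twist":0},
  {"delta_pos":[5.5,0.2,0],"twist":0},
  {"delta_pos":[5.0,0.2,0],"twist":0},
])

```text
time_s: 5.1
ee_pos: [0.4865, -0.3082, 0.1988]
eef_rot: [[-0.983, -0.182, 0.0], [-0.182, 0.983, -0.0], [-0.0, -0.0, -1.0]]
contact_force: [0.2, 1.1, -0.4]
width: 0.328
grip_force: 0.0
```

```bash
python3 - <<'E'
from h import *
d=wrist('w4');t=r.get_image('top')
a=t['image'][140:220,250:350];cv2.imwrite('pics/w4b.png',np.hstack([cv2.resize(d['image'][100:,100:420],(480,426),interpolation=2),cv2.resize(a,(320,256),interpolation=2)][0:1]))
E
```

```text
(no output)
```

View pics/w4b.png

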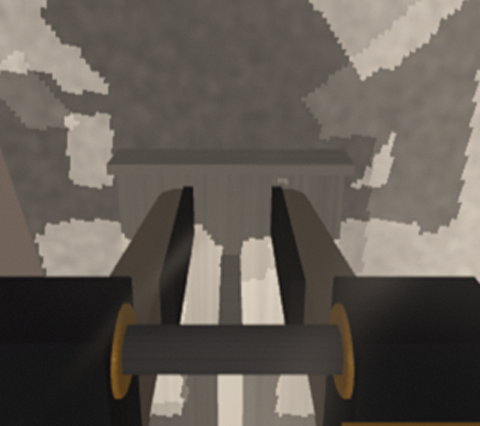

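The tray is out, square behind the fingers. The lip's top front edge is near row 165 of the crop, from column 108 to 357.

```bash
python3 - <<'E'
from h import *
d=load('w4.npz');q=lambda u,v:((u+.5)/1.5+99.5,(v+.5)/1.5+99.5)
L=onz(d,q(357,164),.014);R=onz(d,q(107,164),.014)
v=L-R;yaw=np.arctan2(-v[0],v[1]);x=np.array([np.cos(yaw),np.sin(yaw),0]);m=(L+R)/2
print(L,R,np.linalg.norm(v),yaw,'web',m+.072*x)
w=[onz(d,q(u,405),.056) for u in(217,242)];print('webtop',w)
E
```

```text
[ 0.45767158 -0.26704878  0.014     ] [ 0.47443295 -0.35775976  0.014     ] 0.09224653972183665 0.1827168875469641 web [ 0.53685373 -0.29932173  0.014     ]
webtop [array([ 0.53378353, -0.3048267 ,  0.056     ]), array([ 0.53230009, -0.29682606,  0.056     ])]
```

Call:
jog_arm([
  {"delta_pos":[-0.3,0,-3.5],"twist":0},
  {"delta_pos":[-0.3,0,-7.5],"twist":0},
  {"delta_pos":[-3,0,-7.5],"twist":0},
  {"delta_pos":[-6,0,-7.5],"twist":0},
  {"delta_pos":[-6.1,0,-6],"twist":0},
], fingers=0.6)

```text
time_s: 5.82
ee_pos: [0.5482, -0.2967, 0.2596]
eef_rot: [[-0.983, -0.185, 0.003], [-0.185, 0.983, -0.002], [-0.002, -0.003, -1.0]]
contact_force: [0.1, -0.2, 0.5]
width: 0.399
grip_force: 0.0
```

Call:
jog_arm([
  {"delta_pos":[0,0,2.5],"twist":0},
  {"delta_pos":[0,0,4.5],"twist":0},
  {"delta_pos":[0,0,4.5],"twist":0},
])

```text
time_s: 6.2
ee_pos: [0.5449, -0.2963, 0.2109]
eef_rot: [[-0.983, -0.182, -0.004], [-0.182, 0.983, 0.003], [0.004, 0.004, -1.0]]
contact_force: [-0.8, -0.1, 0.8]
width: 0.4
grip_force: 0.0
```

Call:
jog_arm([
  {"delta_pos":[0,0,0],"twist":0},
  {"delta_pos":[0,0,0],"twist":0},
  {"delta_pos":[0,0,0],"twist":0},
  {"delta_pos":[0,0,0],"twist":0},
  {"delta_pos":[0,0,0],"twist":0},
], fingers=1, squeeze=45)

```text
time_s: 6.82
ee_pos: [0.5465, -0.2973, 0.2146]
eef_rot: [[-0.983, -0.182, 0.001], [-0.182, 0.983, -0.001], [-0.001, -0.001, -1.0]]
contact_force: [0.3, -0.6, 4.8]
width: 0.085
grip_force: 45.0
```

Call:
jog_arm([
  {"delta_pos":[0.3,0,-3],"twist":0},
  {"delta_pos":[1,0,-8],"twist":0},
  {"delta_pos":[2,0,-13.5],"twist":0},
  {"delta_pos":[2,0,-19],"twist":0},
  {"delta_pos":[2,0,-24],"twist":0},
])

```text
time_s: 7.45
ee_pos: [0.5262, -0.3004, 0.4547]
eef_rot: [[-0.983, -0.182, -0.001], [-0.182, 0.983, 0.001], [0.001, 0.001, -1.0]]
contact_force: [0.3, 0.3, -2.3]
width: 0.081
grip_force: 45.0
```

Call:
jog_arm([
  {"delta_pos":[-0.5,4,0],"twist":0.03},
  {"delta_pos":[-1.5,9,0],"twist":0.07},
  {"delta_pos":[-2.5,14.5,0],"twist":0.11},
  {"delta_pos":[-3.5,20,0],"twist":0.15},
  {"delta_pos":[-4.5,25.5,0],"twist":0.19},
])

```text
time_s: 8.07
ee_pos: [0.5238, -0.0399, 0.4526]
eef_rot: [[-1.0, 0.008, -0.002], [0.008, 1.0, 0.001], [0.002, 0.001, -1.0]]
contact_force: [1.3, -0.0, -3.8]
width: 0.087
grip_force: 45.0
```

Call:
jog_arm([
  {"delta_pos":[-0.4,5.8,0],"twist":0.02},
  {"delta_pos":[-0.8,11.6,0],"twist":0.04},
  {"delta_pos":[-1.2,17,0],"twist":0.063},
  {"delta_pos":[-1.6,22.3,0],"twist":0.063},
  {"delta_pos":[-1.9,27,0],"twist":0.063},
])

```text
time_s: 8.7
ee_pos: [0.5447, 0.2301, 0.4524]
eef_rot: [[-0.998, 0.069, -0.002], [0.069, 0.998, -0.0], [0.002, -0.001, -1.0]]
contact_force: [0.3, 0.4, -3.3]
width: 0.086
grip_force: 45.0
```

Call:
jog_arm([
  {"delta_pos":[0,0,2],"twist":0},
  {"delta_pos":[0,0,5],"twist":0},
  {"delta_pos":[0,0,5],"twist":0},
  {"delta_pos":[0,0,5],"twist":0},
])

```text
time_s: 9.2
ee_pos: [0.5453, 0.2281, 0.4043]
eef_rot: [[-0.998, 0.07, 0.0], [0.07, 0.998, 0.0], [-0.0, 0.0, -1.0]]
contact_force: [-0.6, 0.3, -2.5]
width: 0.084
grip_force: 45.0
```

```bash
python3 - <<'E'
from h import *
print(r.get_state()['ee_pos'],r.get_state()['eef_rot'])
d=wrist('w5')
for n in ['side','top']:
    e=r.get_image(n);np.savez(n+'5.npz',**{k:np.array(v) for k,v in e.items()});
    if n=='side': sd=e['image']
a=cv2.resize(d['image'][190:384,130:390],(520,388),interpolation=2);b=cv2.resize(sd[90:187,225:295],(280,388),interpolation=2)
cv2.imwrite('pics/w5b.png',np.hstack([a,b]))
E
```

```text
[0.54530375 0.22805174 0.40429124] [[-9.97554521e-01  6.98916881e-02  3.58733504e-04]
 [ 6.98917267e-02  9.97554579e-01  9.63034606e-05]
 [-3.51125438e-04  1.21140457e-04 -9.99999931e-01]]
```

View pics/w5b.png

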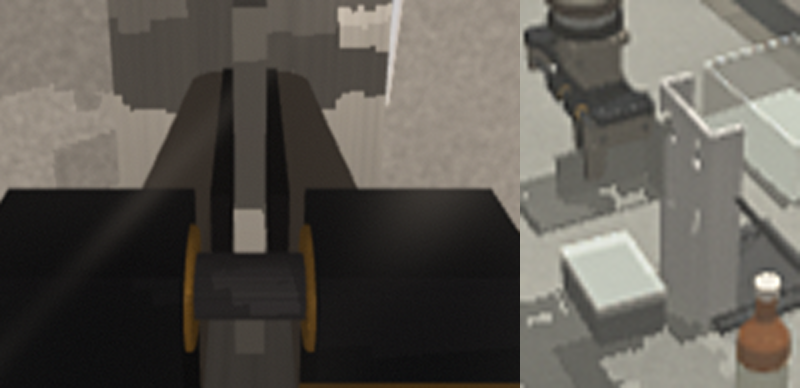

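```bash
python3 - <<'E'
from h import *
d=load('w2.npz');g=cv2.cvtColor(d['image'],6).astype(int)
for y in (258,259,260): print(y,g[y,174:196],g[y,326:346])
print(g[231,218:246],g[231,278:306])
for u in (186,187,335,336,337): print(u,onz(d,(u,259),.262)[:2])
E
```

```text
258 [ 16  19  50 111 136 137 135 134 137 137 138 136 136 136 136 136 134 133
 133 136 148 152] [206 207 206 206 207 202 159  83  35  31  34  37  37  37  37  39  39  39
  40  39]
259 [ 15  28  79 130 138 134 134 133 133 134 137 156 180 184 183 183 180 178
 178 180 185 187] [207 207 206 206 207 210 194 124  52  30  34  36  37  36  37  40  38  41
  40  41]
260 [ 14  49 108 137 137 135 134 132 129 129 132 156 184 192 190 191 187 184
 185 186 187 189] [206 207 205 206 206 209 205 161  83  36  34  37  37  39  38  40  39  40
  41  40]
[ 78  76  78  77  80 139 213 223 221 220 220 219 216 214 214 216 215 210
 208 211 219 206 134  78  72  75  74  76] [ 76  75  73  73  69  88 153 202 210 212 217 218 215 213 206 207 208 208
 209 213 213 214 199 110  69  75  76  75]
186 [0.65514139 0.16334314]
187 [0.65520469 0.16410422]
335 [0.66456416 0.2766413 ]
336 [0.66462734 0.27740099]
337 [0.66469052 0.27816067]
```

Call:
jog_arm([
  {"delta_pos":[0,0.2,1.5],"twist":0},
  {"delta_pos":[0,0.2,3.5],"twist":0},
  {"delta_pos":[0,0.2,4.55],"twist":0},
  {"delta_pos":[-1,0.2,4.55],"twist":0},
  {"delta_pos":[-2,0.2,4.55],"twist":0},
])

```text
time_s: 9.98
ee_pos: [0.5663, 0.2287, 0.359]
eef_rot: [[-0.998, 0.07, 0.002], [0.07, 0.998, 0.0], [-0.002, 0.0, -1.0]]
contact_force: [-0.4, -0.4, -2.6]
width: 0.082
grip_force: 45.0
```

Call:
jog_arm([
  {"delta_pos":[0,0,0],"twist":0},
  {"delta_pos":[-0.4,0,0],"twist":0},
  {"delta_pos":[-0.8,0,0],"twist":0},
  {"delta_pos":[-0.8,0,0],"twist":0},
])

```text
time_s: 10.48
ee_pos: [0.5735, 0.2281, 0.3583]
eef_rot: [[-0.998, 0.07, 0.0], [0.07, 0.998, 0.0], [-0.0, 0.0, -1.0]]
contact_force: [0.6, -0.7, -3.3]
width: 0.09
grip_force: 45.0
```

Call:
jog_arm([
  {"delta_pos":[-0.3,0,0],"twist":0},
  {"delta_pos":[-0.6,0,0],"twist":0},
  {"delta_pos":[-0.6,0,0],"twist":0},
])

```text
time_s: 10.85
ee_pos: [0.5794, 0.2277, 0.3582]
eef_rot: [[-0.998, 0.07, 0.0], [0.07, 0.998, -0.0], [-0.0, -0.0, -1.0]]
contact_force: [-0.2, 0.3, -2.8]
width: 0.085
grip_force: 45.0
```

Call:
jog_arm([
  {"delta_pos":[-0.3,0,0],"twist":0},
  {"delta_pos":[-0.6,0,0],"twist":0},
  {"delta_pos":[-0.9,0,0],"twist":0},
  {"delta_pos":[-0.9,0,0],"twist":0},
])

```text
time_s: 11.35
ee_pos: [0.5884, 0.2271, 0.3582]
eef_rot: [[-0.998, 0.07, 0.0], [0.07, 0.998, -0.0], [-0.0, -0.0, -1.0]]
contact_force: [-0.2, -0.6, -2.9]
width: 0.085
grip_force: 45.0
```

Call:
jog_arm([
  {"delta_pos":[-0.1,0,0],"twist":0},
  {"delta_pos":[-0.2,0,0],"twist":0},
  {"delta_pos":[-0.2,0,0],"twist":0},
])

```text
time_s: 11.72
ee_pos: [0.5902, 0.227, 0.3582]
eef_rot: [[-0.998, 0.07, 0.0], [0.07, 0.998, -0.0], [-0.0, -0.0, -1.0]]
contact_force: [-1.2, 0.4, -3.4]
width: 0.084
grip_force: 45.0
```

Call:
jog_arm([
  {"delta_pos":[-0.1,0,0],"twist":0},
  {"delta_pos":[-0.1,0,0],"twist":0},
])

```text
time_s: 11.98
ee_pos: [0.5912, 0.2269, 0.3582]
eef_rot: [[-0.998, 0.07, 0.0], [0.07, 0.998, 0.0], [-0.0, 0.0, -1.0]]
contact_force: [-0.0, 0.4, -4.2]
width: 0.085
grip_force: 45.0
```

Call:
jog_arm([
  {"delta_pos":[-0.1,0,0],"twist":0},
  {"delta_pos":[-0.2,0,0],"twist":0},
  {"delta_pos":[-0.2,0,0],"twist":0},
])

```text
time_s: 12.35
ee_pos: [0.5926, 0.227, 0.3581]
eef_rot: [[-0.998, 0.07, -0.003], [0.07, 0.998, -0.0], [0.003, -0.0, -1.0]]
contact_force: [-5.7, 0.4, 0.3]
width: 0.083
grip_force: 45.0
```

Call:
jog_arm([
  {"delta_pos":[0.2,0,0],"twist":0},
  {"delta_pos":[0.2,0,0.3],"twist":0},
  {"delta_pos":[0.2,0,0.6],"twist":0},
  {"delta_pos":[0.2,0,0.8],"twist":0},
  {"delta_pos":[0.2,0,0.8],"twist":0},
])

```text
time_s: 12.98
ee_pos: [0.5912, 0.2269, 0.3498]
eef_rot: [[-0.998, 0.07, -0.001], [0.07, 0.998, -0.0], [0.001, -0.0, -1.0]]
contact_force: [1.4, -0.6, -3.0]
width: 0.083
grip_force: 45.0
```

Call:
jog_arm([
  {"delta_pos":[0,0,0.1],"twist":0},
  {"delta_pos":[0,0,0.2],"twist":0},
  {"delta_pos":[0,0,0.2],"twist":0},
])

```text
time_s: 13.35
ee_pos: [0.5913, 0.2269, 0.3486]
eef_rot: [[-0.998, 0.07, 0.001], [0.07, 0.998, 0.0], [-0.001, 0.0, -1.0]]
contact_force: [0.4, -0.3, -1.5]
width: 0.083
grip_force: 45.0
```

Call:
jog_arm([
  {"delta_pos":[0,0,0],"twist":0},
  {"delta_pos":[0,0,0],"twist":0},
  {"delta_pos":[0,0,0],"twist":0},
  {"delta_pos":[0,0,0],"twist":0},
], fingers=0.65)

```text
time_s: 13.85
ee_pos: [0.5912, 0.2269, 0.3483]
eef_rot: [[-0.998, 0.07, 0.0], [0.07, 0.998, 0.0], [-0.0, 0.0, -1.0]]
contact_force: [-0.2, 0.1, 0.3]
width: 0.354
grip_force: 0.0
```

Call:
jog_arm([
  {"delta_pos":[0,0,-2],"twist":0},
  {"delta_pos":[0,0,-5],"twist":0},
  {"delta_pos":[0,0,-8],"twist":0},
  {"delta_pos":[0,0,-11],"twist":0},
  {"delta_pos":[0,0,-11],"twist":0},
])

```text
time_s: 14.48
ee_pos: [0.5916, 0.227, 0.4628]
eef_rot: [[-0.998, 0.07, 0.008], [0.07, 0.998, 0.001], [-0.008, 0.002, -1.0]]
contact_force: [0.0, 0.4, 0.2]
width: 0.348
grip_force: 0.0
```

```bash
python3 - <<'E'
from h import *
print(r.get_state()['ee_pos'])
d=wrist('w6');sd=r.get_image('side')['image']
cv2.imwrite('pics/w6b.png',np.hstack([cv2.resize(d['image'][100:,120:400],(560,568),interpolation=2),cv2.resize(sd[95:190,240:280],(239,568),interpolation=2)]))
E
```

```text
[0.59160313 0.22703883 0.46277407]
```

View pics/w6b.png

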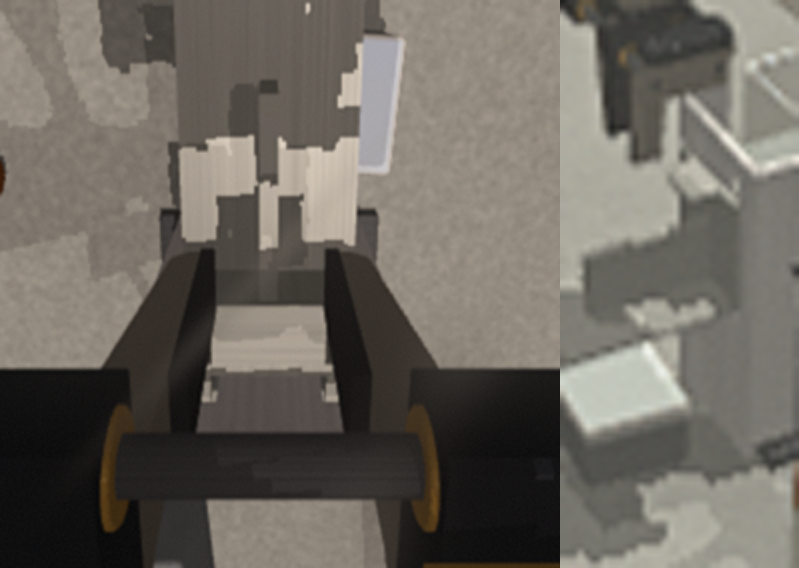

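The tray hangs in the top slots, tabs through. The flange is at about (270, 337) in the left crop. Next I press on it with the fingers closed.

Call:
jog_arm([
  {"delta_pos":[0,0,0],"twist":0},
  {"delta_pos":[-1.5,0,0],"twist":0},
  {"delta_pos":[-3.2,0,0],"twist":0},
  {"delta_pos":[-4.8,0,0],"twist":0},
  {"delta_pos":[-4.8,0,0],"twist":0},
], fingers=1, squeeze=10)

```text
time_s: 15.2
ee_pos: [0.6395, 0.2233, 0.4562]
eef_rot: [[-0.998, 0.07, -0.003], [0.07, 0.998, -0.001], [0.003, -0.001, -1.0]]
contact_force: [0.5, -0.1, 0.6]
width: 0.005
grip_force: 0.0
```

Call:
jog_arm([
  {"delta_pos":[0,0,1],"twist":0},
  {"delta_pos":[0,0,2],"twist":0},
  {"delta_pos":[0,0,3],"twist":0},
  {"delta_pos":[0,0,3.8],"twist":0},
  {"delta_pos":[0,0,3.8],"twist":0},
])

```text
time_s: 15.82
ee_pos: [0.6389, 0.2236, 0.4195]
eef_rot: [[-0.998, 0.07, -0.001], [0.07, 0.998, -0.0], [0.001, -0.0, -1.0]]
contact_force: [-0.4, 0.3, 0.6]
width: 0.003
grip_force: 0.0
```

Call:
jog_arm([
  {"delta_pos":[0,0,0.15],"twist":0},
  {"delta_pos":[0,0,0.3],"twist":0},
  {"delta_pos":[0,0,0.45],"twist":0},
  {"delta_pos":[0,0,0.45],"twist":0},
])

```text
time_s: 16.32
ee_pos: [0.6392, 0.2236, 0.4165]
eef_rot: [[-0.998, 0.07, 0.001], [0.07, 0.998, 0.0], [-0.001, 0.0, -1.0]]
contact_force: [-2.2, 0.2, 3.9]
width: 0.003
grip_force: 2.4
```

Call:
jog_arm([
  {"delta_pos":[0,0,0.15],"twist":0},
  {"delta_pos":[0,0,0.3],"twist":0},
  {"delta_pos":[0,0,0.4],"twist":0},
  {"delta_pos":[0,0,0.4],"twist":0},
])

```text
time_s: 16.82
ee_pos: [0.6393, 0.2236, 0.4121]
eef_rot: [[-0.998, 0.07, 0.001], [0.07, 0.998, 0.0], [-0.001, 0.0, -1.0]]
contact_force: [-0.0, 0.0, 4.5]
width: 0.008
grip_force: 2.3
```

Call:
jog_arm([
  {"delta_pos":[0,0,0.15],"twist":0},
  {"delta_pos":[0,0,0.3],"twist":0},
  {"delta_pos":[0,0,0.4],"twist":0},
  {"delta_pos":[0,0,0.4],"twist":0},
])

```text
time_s: 17.32
ee_pos: [0.6392, 0.2236, 0.41]
eef_rot: [[-0.998, 0.07, 0.002], [0.07, 0.998, 0.0], [-0.002, 0.0, -1.0]]
contact_force: [-3.7, -0.4, 11.8]
width: 0.005
grip_force: 5.6
```

Call:
jog_arm([
  {"delta_pos":[0,0,0.2],"twist":0},
  {"delta_pos":[0,0,0.3],"twist":0},
  {"delta_pos":[0,0,0.3],"twist":0},
  {"delta_pos":[0,0,0.3],"twist":0},
])

```text
time_s: 17.82
ee_pos: [0.639, 0.2236, 0.4098]
eef_rot: [[-0.998, 0.07, 0.004], [0.07, 0.998, 0.0], [-0.004, 0.0, -1.0]]
contact_force: [-7.9, -2.2, 21.0]
width: 0.007
grip_force: 10.6
```

The force rose to 21 N with no further travel, at the expected home height. Retracting.

Call:
jog_arm([
  {"delta_pos":[0,0,-0.8],"twist":0},
  {"delta_pos":[0,0,-2],"twist":0},
  {"delta_pos":[0,0,-6],"twist":0},
  {"delta_pos":[2,0,-11],"twist":0},
  {"delta_pos":[2,0,-11],"twist":0},
])

```text
time_s: 18.45
ee_pos: [0.6187, 0.2254, 0.5205]
eef_rot: [[-0.998, 0.069, 0.009], [0.069, 0.998, 0.002], [-0.009, 0.002, -1.0]]
contact_force: [0.1, 1.2, 0.2]
width: 0.005
grip_force: 0.0
```

```bash
python3 - <<'E'
from h import *
print(r.get_state()['contact_force'],r.get_state()['ee_pos'])
# compare tray flange + web front against expected home pose
d=wrist('w7');g=cv2.cvtColor(d['image'],6).astype(int)
x=np.array([.9975,-.0706,0]);y=np.array([.0706,.9975,0]);o=np.array([.6586,.2222,.207])
W=lambda a,b,c:o+a*x+b*y+np.array([0,0,c])
for n,p in dict(lipL=W(-.15,.045,-.068),lipR=W(-.15,-.045,-.068),webL=W(-.105,.004,-.026),webR=W(-.105,-.004,-.026)).items():
    print(n,proj(d,p).round(1))
u,v=proj(d,W(-.15,.02,-.068))[0].astype(int);print('lip col',g[v-12:v+13,u])
v,u=proj(d,W(-.15,.045,-.075))[0].astype(int)[::-1];print('lip L row',g[v,u-10:u+11])
v,u=proj(d,W(-.15,-.045,-.075))[0].astype(int)[::-1];print('lip R row',g[v,u-10:u+11])
E
```

```text
[0.09356625 1.2025068  0.1786607 ] [0.61867421 0.22535242 0.52053162]
lipL [[296.2  63.6]]
lipR [[211.5  63.5]]
webL [[257.9 109.3]]
webR [[249.7 109.2]]
lip col [127  96  79  79  82  87  86  86  85  81  81  82  87  99 104 105  94  69
  66  82  98 100  99  99  98]
lip L row [114 112 126 166 175 174 172 174 173 173 172 164 153 150 149 144 138 133
 135 136 138]
lip R row [77 76 77 76 77 80 80 79 76 80 95 98 98 97 97 98 97 98 97 99 98]
```

```bash
python3 -c "
from workcell import r
print(r.get_state()['joint_vel']);print(r.close_job())"
```

```text
[-5.90369852e-03  4.62877755e-02  5.94648858e-02 -1.00555091e-03
 -1.02044375e-02  6.23389943e-05]
the job is handed in; nothing more can be done
None
```

I drew the tray out, hooked it into the top slots, pressed it down to its expected home height (no further travel at 21 N) and let go. I handed the job in at about 18.5 s; the interface returned no verdict.

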